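# Close up the button box on the lazy Susan

### The arm

A 6-joint arm with a two-finger parallel gripper is mounted at the origin on the work surface. World frame = base frame: x ahead of the robot, y to its left, z up, the work surface at z = 0. Lengths are in mm, angles in degrees, forces in N, time in s.
With the tool pointing down it reaches from about 350 to 850 mm from the base axis. Payload 8.1 kg.
Tool frame: the origin (TCP) lies between the finger pads; the fingertips stand 22 mm ahead of it and the grasp point (between the pads) lies 3 mm ahead of it; z points along the fingers, y is the line along which they close (so a half turn about z gives the same grasp; the last joint's range is limited). The gripper opens to 85 mm and grips with 20 to 120 N. Pads are 22 mm wide; open, the fingers measure 114 mm over their backs; the gripper's body (76 mm by 85 mm) begins 54 mm behind the grasp point. The pads swing forward as they close: fully open they stand 13 mm farther back than shut.
Start: joints at [-71.986, 7.471, 85.268, -0, 87.261, -4.893], TCP at [233.56, -552.68, 253.292] pointing down, gripper open.
Joint ranges: [-169.43, 169.43], [-51.17, 129.36], [1.28, 143.12], [-76.62, 256.62], [0, 156.53], [-152.29, 152.29]. Speed limits (degrees/s): [136.94, 136.94, 159.86, 180, 180, 180].

### API

Orientations are given as [roll, pitch, yaw] about the fixed x, y, z axes, in that order (R = Rz(yaw) Ry(pitch) Rx(roll)).
In Python, from bench import r, vision gives the robot as it stands.
- The arm moves only by the tool step_arm, never from a script. Its argument "targets" is a list that holds one entry, the list of rows, each a list of 6 numbers: the shift along the world's x, y, z in mm, then the turn, a rotation vector about the world's x, y, z in rad. In form: [[[x, y, z, rx, ry, rz], ...]]. A call has 1 to 12 rows; each row is the pose to reach, as a shift and turn from the pose commanded when the call began; what a row does not reach only later rows make up. A row lasts 1/12 s, in which the tool goes at most 41.7 mm and 7.16 degrees, less where a joint would pass 70% of its speed; a pose out of reach is approached as far as the arm can. A call with a gripper value outside its range is refused whole. "fingers" is the gripper's target within -1 to 1 (shut at 1, half-way at 0, fully open at -1), set as the call begins (left out, the last holds). The fingers move at their own pace and stop on an object; "newtons" is the grip in N (left out, the last holds). Time passes only in rows, so rows that repeat a pose let the fingers close. It gives the time, the measured TCP pose, the force, the opening and the grip force at its end, in the units of the state.
- r.sense(): the state, without advancing time (a new reading comes with each control period).
- vision.snapshot(name): name is "side" or "top"; returns a dict with "img" (480x640x3 uint8, blue, green, red), "mtx" (3x3 intrinsics, pixels), "D" ([k1, k2, p1, p2, k3] as OpenCV has them; the pictures are not rectified), "eye" and "attitude" of the camera in the world. Camera axes: x right, y up, looking along -z (the intrinsics and any distortion apply to the point x, -y, -z); pixel columns grow to the right and rows downward; lengths in mm; the calibration is good to about 2 mm. A picture is of the moment at which its call begins. There is no depth.
- r.hand_in(): hands the job in; it is judged then, once.
The state is a dict: "time": time; "joint_pos": joint angles; "qd": joint speeds; "joint_efforts": joint torques, N m; "tool_pos": TCP position; "tcp_rot": TCP orientation; "ft_force": force on the tool from outside, world axes, zero at the start; "wrist_torque": the same for the moment, N m; "finger_gap": finger opening in mm; "grip_force": force on a finger pad.
Only numpy, scipy, OpenCV 4.12 (cv2) and the standard library are available. Lean on these libraries where they do the work, as an engineer would, in place of code of your own. Each camera call takes 0.05 s, during which the arm holds its last target. There are 200 camera calls.

### The job

Close up the mother-of-pearl button box on the turntable with your fingertips: push its raised lid all the way down and push its open drawer fully home, in either order. The turntable spins easily, so push straight and leave it facing as it does now (to within about 10 degrees); do not pick up or knock the thimbles, the owl or the spool. Finish with the hand clear of everything.

Things in the scene. Friction and masses are not known exactly. Their poses are not given: they have to be found in the camera images.
- button_box (a point): mother-of-pearl button box, 110 mm deep (x) by 130 mm wide (y), walls 56 mm high, 62 mm with the lid shut, screwed to the middle of the turntable. Origin at the centre of its underside, on the turntable's axis and at its top surface (24 mm above the glass). z up; -x is its front, where the drawer comes out; the lid is hinged along its back (+x) top edge. It turns with the turntable.
- turntable (a joint): lazy Susan of cherry wood, a flat disc 320 mm across, top 24 mm above the glass shelf, spinning on ball bearings about the vertical axis through the box's origin. Angle in rad from how it stood at the start (0), counter-clockwise from above positive. Only 0.03 N m of friction holds it: a few newtons pushed 10 mm or so beside the axis turn it.
- drawer (a joint): the drawer of the box, low in its front: 0 = shut, grows as it slides out towards the box's -x, at most 0.060 m; starts 0.030 to 0.055 m out. Moves with about 1 N and stays where it is left. No knob.
- drawer_front (a point): centre of the outer face of the drawer's flat front panel (126 mm wide, 29 mm high, 6 mm thick; its lower edge is 4 mm above the turntable's top). Moves with the drawer; when shut, this face is 61 mm from the box's origin along -x, with the panel lying against the box, standing 6 mm proud of the front wall above it.
- lid (a joint): the lid's hinge angle in rad: 0 = shut, flat; grows as it opens upward, at most 1.5; starts 0.9 to 1.35, leaning over the box. A stiff hinge (0.08 N m): it stays where it is left and closes with 1 to 2 N on its outer face near the free edge. No knob.
- lid_hinge (a point): middle of the lid's hinge line, 55 mm behind (+x) the box's origin and 56 mm above it, parallel to the box's y. From it the lid's underside runs 112 mm forward to the free edge; its axes turn with the lid.
- lid_edge (a point): middle of the lid's free front edge, on the outer face (the upper one when shut). The lid is a flat plate 112 mm from hinge to free edge, 130 mm wide, 6 mm thick.
- ruby_thimble_center (a point): ruby glass thimble, 21 mm across, 25 mm high, standing loose on the turntable to one side of the box (about 120 mm from the axis); the point is half-way up. Leave it alone.
- aluminium_thimble_center (a point): plain aluminium thimble, 21 mm across, 25 mm high, standing loose on the turntable on the box's other side; the point is half-way up. Leave it alone.
- owl_center (a point): pewter owl figurine, 38 mm across, 62 mm high to its ears, standing on the glass shelf to the left or right of the turntable; the point is 28 mm above its base. Leave it alone.
- spool_center (a point): empty wooden thread spool, 32 mm across, 38 mm high, standing upright on the glass shelf on the other side of the turntable from the owl; the point is half-way up. Leave it alone.
There are look-alikes about, which are no part of the job. What is meant by the part that bears owl_center is not red, and is the larger of those in its own colour.

How it is judged:
By the outcome, as a careful person would: the job done as asked, in the order asked, and still so for the second after the job is handed in, with the robot touching nothing.
It also fails if it takes over 48 s, if anything falls off the work surface, if the arm or the gripper's body presses on something with over 40 N, if the wrist force passes 120 N, or if a joint passes its speed limit or range.

## Working session

There is one attempt and no reset: what is moved stays moved. The work goes in short steps, Python scripts to look and compute and a tool call to move; the robot and the scene stay as the last step left them, time stands still between calls to the robot, and variables do not carry over. Pictures are saved under pics/ and viewed, at most 10 in all, crops included, and the job is handed in when it is done.

Besides the shell and the picture viewer there is one more tool, called after "Request:" as a command line: name --argument value ..., lists and objects as JSON in quotes. step_arm: Moves the arm, as the interface text tells. Its arguments: {"type":"object","properties":{"targets":{"type":"array"},"fingers":{"type":"number"},"newtons":{"type":"number"}},"required":["targets"]}

```bash
mkdir -p pics; cat > h.py <<'E'
import numpy as np,cv2
from bench import r,vision
from scipy.spatial.transform import Rotation as R
def snap(n,f):
    s=vision.snapshot(n); cv2.imwrite(f'pics/{f}.png',s['img']); return s
E
python3 - <<'E'
from h import *
import pickle
for n in('top','side'):
    s=snap(n,n+'0'); pickle.dump(s,open(n+'.pkl','wb')); print(n,s['mtx'],s['D'],s['eye'],s['attitude'])
print(r.sense())
E
```

```text
top [[522.81657715   0.         331.25480902]
 [  0.         522.81657715 236.03445891]
 [  0.           0.           1.        ]] [0.01853552 0.         0.         0.         0.        ] [ 300.25257011  -48.08251933 1357.70849305] [ 1.33256556e+01  3.04326065e-02 -8.55992830e+01]
side [[567.74789248   0.         320.94825287]
 [  0.         567.74789248 250.40704708]
 [  0.           0.           1.        ]] [-0.00775425  0.          0.          0.          0.        ] [ 408.68670362 -697.05190605  887.92838639] [ 40.10147912   0.06304299 -15.11268437]
{'time': 0.1, 'joint_pos': array([-7.19870442e+01,  7.51168666e+00,  8.53244093e+01, -6.66854042e-04,
        8.72612002e+01, -4.89215680e+00]), 'qd': array([ 0.01265139, -0.08319191, -0.12166216,  0.09645822,  0.10389746,
       -0.1248028 ]), 'joint_efforts': array([ 2.14493230e-03, -5.70949316e+01, -5.01942730e+01, -2.02014115e-05,
        8.06535536e-03, -2.87191676e-05]), 'tool_pos': array([ 233.40463084, -552.2347067 ,  252.32672852]), 'tcp_rot': array([-1.79903001e+02, -7.63385629e-03,  2.29051386e+01]), 'ft_force': array([ 0.55366174,  0.32074493, -0.02722802]), 'wrist_torque': array([-0.04701357, -0.00524755, -0.0133852 ]), 'grip_force': 0.0, 'finger_gap': 85.67366417768777}
```

View pics/top0.png

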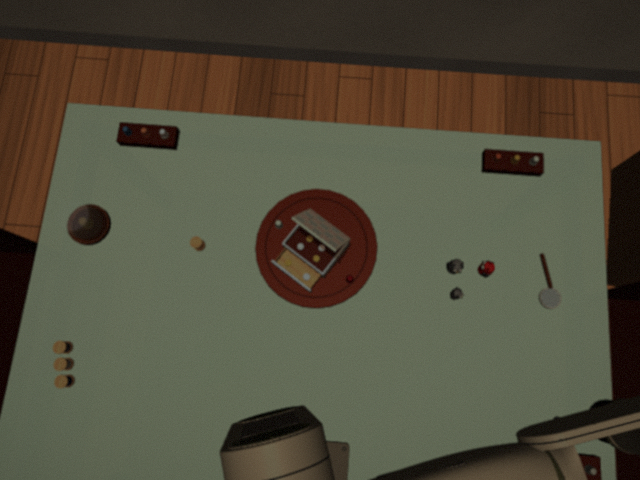

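View pics/side0.png

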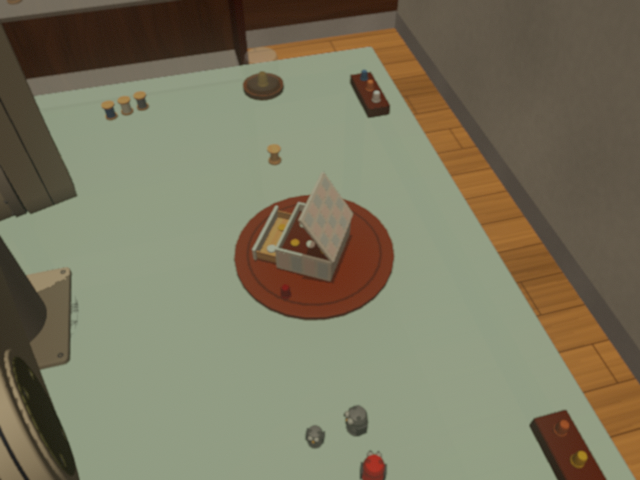

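The top view shows the turntable at about (317,248) with the box turned and its drawer towards the lower left. The ruby thimble is near (350,279), the aluminium one near (278,223), the spool near (197,243) and the owl near (455,266). I'll enlarge both views.

```bash
python3 - <<'E'
import cv2
a=cv2.imread('pics/top0.png')[180:315,245:390]; cv2.imwrite('pics/tc.png',cv2.convertScaleAbs(cv2.resize(a,None,fx=4.4,fy=4.4,interpolation=2),alpha=1.6))
a=cv2.imread('pics/side0.png')[165:320,225:405]; cv2.imwrite('pics/sc.png',cv2.convertScaleAbs(cv2.resize(a,None,fx=3.8,fy=3.8,interpolation=2),alpha=1.3))
E
```

```text
(no output)
```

View pics/tc.png

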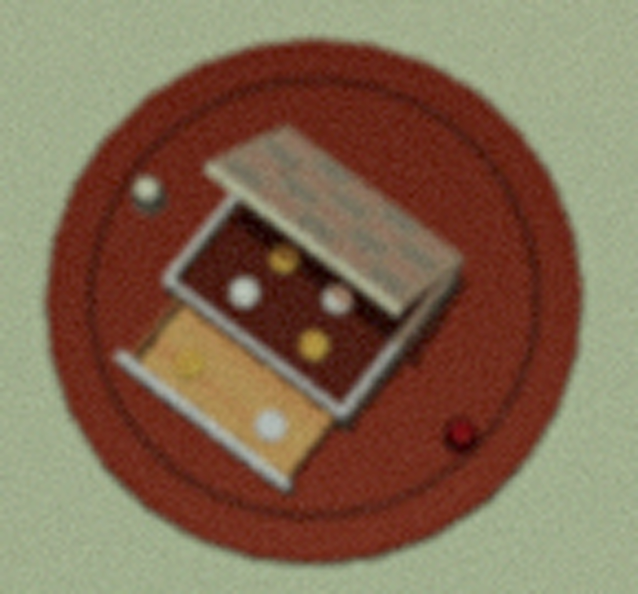

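View pics/sc.png

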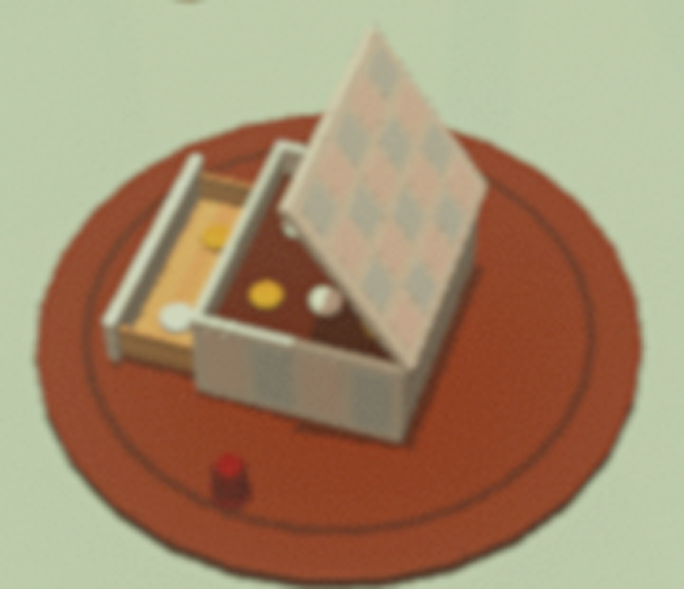

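```bash
cat > fit.py <<'E'
from h import *
import pickle
from scipy.optimize import least_squares
S={n:pickle.load(open(n+'.pkl','rb')) for n in('top','side')}
def proj(s,P):
    C=R.from_euler('xyz',s['attitude'],degrees=True).as_matrix()@np.diag([1,-1,-1])
    t=-C.T@np.array(s['eye']); return cv2.projectPoints(np.array(P,float),cv2.Rodrigues(C.T)[0],t,s['mtx'],np.array(s['D']))[0][:,0]
def unproj(s,uv,z):
    C=R.from_euler('xyz',s['attitude'],degrees=True).as_matrix()@np.diag([1,-1,-1])
    p=cv2.undistortPoints(np.array([[uv]],float),s['mtx'],np.array(s['D']))[0,0]
    d=C@np.r_[p,1]; e=np.array(s['eye']); return e+d*(z-e[2])/d[2]
def pts(q):
    x,y,a,d,l=q; P=[]
    for s in(1,-1): P.append([-61-d,s*63,33])
    for s in(1,-1): P.append([-55,s*65,56])
    for s in(1,-1): P.append([55-112*np.cos(l)+6*np.sin(l),s*65,56+112*np.sin(l)+6*np.cos(l)])
    P=R.from_euler('z',a).apply(P)+[x,y,24]; return P
if __name__=='__main__':
    ot=np.array([[115,355],[288,488],[165,280],[342,415],[209,166],[401,306]])/4.4+[245,180]
    os_=np.array([[193,157],[105,320],[280,145],[195,320],[376,27],[289,208]])/3.8+[225,165]
    f=lambda q:np.r_[(proj(S['top'],pts(q))-ot).ravel(),(proj(S['side'],pts(q))-os_).ravel()]
    u=unproj(S['top'],np.array([313,300])/4.4+[245,180],24); print('disc',u)
    o=least_squares(f,[u[0],u[1],-.63,40,1.1],x_scale=[10,10,.1,10,.1]); print(o.x,np.degrees(o.x[2]));print(o.fun.reshape(-1,2).round(1).tolist())
    q=o.x; print(pts(q).round(0))
    b=lambda p:R.from_euler('z',-q[2]).apply(p-[q[0],q[1],24]).round(0)
    for n,s,uv,z in[('ruby','top',np.array([461,430])/4.4+[245,180],49),('alu','top',np.array([147,187])/4.4+[245,180],49),('owl','top',(455,263),80),('owl2','top',(455,293),60),('spool','top',(197,242),38)]:
        p=unproj(S[s],uv,z); print(n,p.round(0),b(p))
    np.save('q.npy',q)
E
python3 fit.py
```

```text
disc [579.70212492  13.66759498  24.        ]
[ 5.86366317e+02  1.08058414e+01 -5.74363467e-01  4.44206550e+01
  9.67731426e-01] -32.90860256451668
[[0.8, -0.0], [0.8, -0.1], [0.4, -0.9], [1.4, -0.4], [0.4, -0.9], [0.9, 0.2], [-0.3, -1.4], [-0.4, 0.4], [0.0, -1.6], [-0.6, -0.5], [-0.7, -1.0], [-0.8, -0.1]]
[[532. 121.  57.]
 [464.  15.  57.]
 [576.  95.  80.]
 [505. -14.  80.]
 [619.  67. 176.]
 [548. -42. 176.]]
ruby [505. -79.  49.] [ -20. -119.   25.]
alu [635. 116.  49.] [-16. 114.  25.]
owl [ 557. -335.   80.] [ 163. -306.   56.]
owl2 [ 485. -341.   60.] [ 106. -351.   36.]
spool [569. 321.  38.] [-183.  252.   14.]
```

Request:
step_arm --targets '[[[190,275,0,0,0,-0.49],[190,275,0,0,0,-0.49],[190,275,0,0,0,-0.49],[190,275,0,0,0,-0.49],[190,275,0,0,0,-0.49],[371.5,551,0,0,0,-0.974],[371.5,551,0,0,0,-0.974],[371.5,551,0,0,0,-0.974],[371.5,551,0,0,0,-0.974],[371.5,551,0,0,0,-0.974],[371.5,551,0,0,0,-0.974],[371.5,551,0,0,0,-0.974]]]' --fingers 1 --newtons 40

```text
time: 1.1
tool_pos: [502.0, -155.8, 253.1]
tcp_rot: [180.0, 0.0, -32.9]
ft_force: [0.2, -0.6, 0.3]
finger_gap: -0.1
grip_force: 0.0
```

Request:
step_arm --targets '[[[103,154,-18,0,0,0],[103,154,-18,0,0,0],[103,154,-18,0,0,0],[103,154,-18,0,0,0],[103,154,-18,0,0,0],[103,154,-18,0,0,0],[103,154,-18,0,0,0],[103,154,-18,0,0,0]]]'

```text
time: 1.77
tool_pos: [604.0, -4.2, 234.9]
tcp_rot: [179.9, 0.0, -32.9]
ft_force: [-0.3, 0.3, 0.2]
finger_gap: -0.4
grip_force: 0.0
```

```bash
python3 - <<'E'
from h import *
s=snap('side','s1'); i=s['img'][110:320,190:440]; cv2.imwrite('pics/s1c.png',cv2.convertScaleAbs(cv2.resize(i,None,fx=2.8,fy=2.8,interpolation=2),alpha=1.3))
print(r.sense()['tool_pos'],r.sense()['ft_force'])
E
```

```text
[603.99263318  -4.67173009 235.16600605] [ 0.06929117 -0.93023201 -0.43274983]
```

View pics/s1c.png

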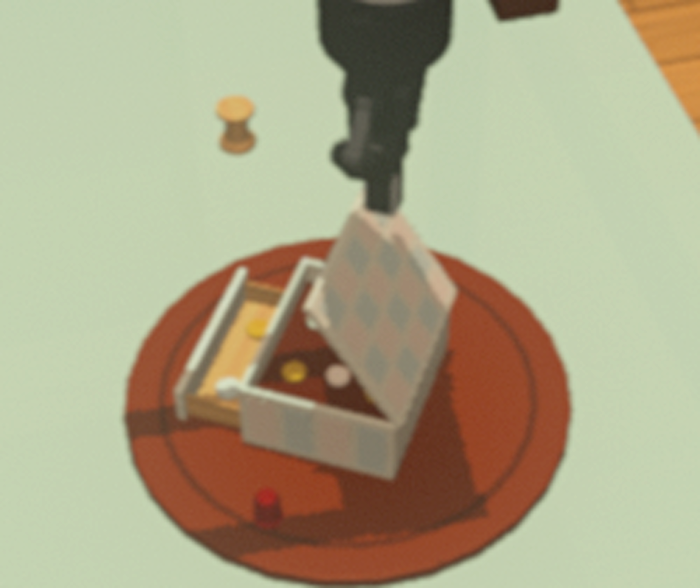

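```bash
python3 - <<'E'
from fit import *
c,s=np.cos(-.574),np.sin(-.574)
for z in(213,220):
    P=[[604+c*a-s*b,-4+s*a+c*b,z] for a in(-11,11) for b in(-14,14)]
    print(z,((proj(S['side'],P)-[190,110])*2.8).round().tolist())
E
```

```text
213 [[357.0, 216.0], [371.0, 187.0], [391.0, 224.0], [404.0, 194.0]]
220 [[357.0, 208.0], [371.0, 178.0], [391.0, 215.0], [404.0, 186.0]]
```

Request:
step_arm --targets '[[[-5.8,6.8,-10,0,0,0],[-5.8,6.8,-20,0,0,0],[-5.8,6.8,-27,0,0,0],[-5.8,6.8,-32,0,0,0],[-5.8,6.8,-36,0,0,0],[-5.8,6.8,-40,0,0,0],[-5.8,6.8,-40,0,0,0],[-5.8,6.8,-40,0,0,0]]]'

```text
time: 2.48
tool_pos: [598.7, 2.9, 195.2]
tcp_rot: [180.0, 0.0, -32.9]
ft_force: [-0.7, 0.1, 1.1]
finger_gap: -0.3
grip_force: 0.0
```

Request:
step_arm --targets '[[[-1.3,0.9,-4,0,0,0],[-1.3,0.9,-7,0,0,0],[-5,3.3,-10,0,0,0],[-9,5.8,-13.5,0,0,0],[-12.9,8.4,-17,0,0,0],[-17,11,-22,0,0,0],[-20.7,13.4,-26.7,0,0,0],[-24.4,15.8,-31.5,0,0,0],[-27.5,17.8,-37,0,0,0],[-30.5,19.8,-43,0,0,0],[-33.4,21.6,-48.6,0,0,0],[-33.4,21.6,-48.6,0,0,0]]]'

```text
time: 3.48
tool_pos: [563.8, 25.1, 144.8]
tcp_rot: [179.9, 0.1, -32.9]
ft_force: [-0.2, -0.2, -0.2]
finger_gap: 0.1
grip_force: 0.0
```

Request:
step_arm --targets '[[[-2,1.3,-6,0,0,0],[-4,2.6,-12,0,0,0],[-5.9,3.8,-18.6,0,0,0],[-7,4.5,-24,0,0,0],[-7.8,5,-29,0,0,0],[-8.2,5.3,-33,0,0,0],[-8.2,5.3,-36,0,0,0],[-8.2,5.3,-36,0,0,0],[-8.2,5.3,-36,0,0,0]]]'

```text
time: 4.23
tool_pos: [557.0, 29.9, 110.5]
tcp_rot: [180.0, 0.0, -32.9]
ft_force: [-0.4, -0.3, -0.0]
finger_gap: -0.3
grip_force: 0.0
```

```bash
python3 - <<'E'
from h import *
s=snap('side','s2'); i=s['img'][110:320,190:440]; cv2.imwrite('pics/s2c.png',cv2.convertScaleAbs(cv2.resize(i,None,fx=2.8,fy=2.8,interpolation=2),alpha=1.3))
print(r.sense()['tool_pos'],r.sense()['ft_force'])
E
```

```text
[557.17859745  29.88672085 110.80519279] [-0.17496331  0.76878073 -0.05481265]
```

View pics/s2c.png

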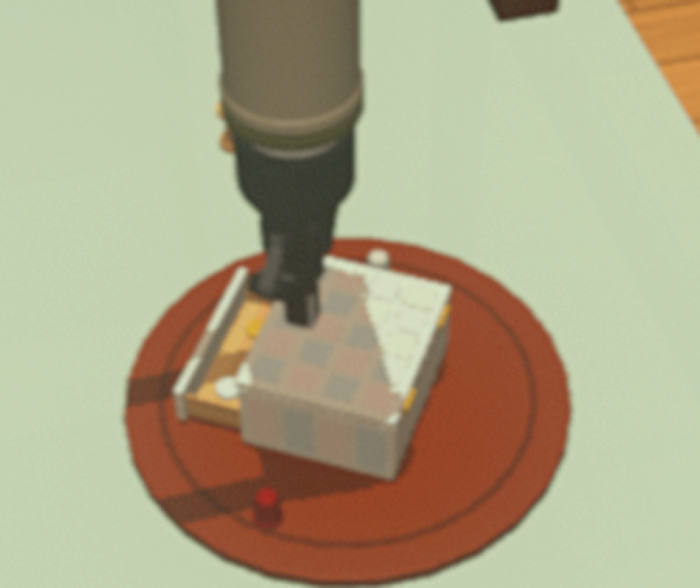

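The lid is nearly flat and the box hasn't turned: its front corner is still at crop (240,385). Next I press straight down.

Request:
step_arm --targets '[[[0,0,-1,0,0,0],[0,0,-2,0,0,0],[0,0,-3,0,0,0],[0,0,-3,0,0,0],[0,0,-3,0,0,0]]]'

```text
time: 4.7
tool_pos: [557.4, 30.0, 108.1]
tcp_rot: [-180.0, -0.0, -32.9]
ft_force: [0.6, -0.4, 1.9]
finger_gap: 0.0
grip_force: 1.1
```

Request:
step_arm --targets '[[[0,0,-1,0,0,0],[0,0,-2,0,0,0],[0,0,-2,0,0,0],[0,0,-2,0,0,0]]]'

```text
time: 5.03
tool_pos: [557.8, 30.3, 107.8]
tcp_rot: [-179.9, -0.1, -32.9]
ft_force: [-5.4, 2.0, 15.3]
finger_gap: 0.2
grip_force: 7.5
```

Request:
step_arm --targets '[[[0,0,10,0,0,0],[0,0,45,0,0,0],[0,0,75,0,0,0],[-30,19,75,-0.047,-0.073,0],[-62,40,75,-0.095,-0.147,0],[-94,60.3,75,-0.142,-0.22,0],[-94,60.3,75,-0.142,-0.22,0],[-94,60.3,75,-0.142,-0.22,0],[-94,60.3,75,-0.142,-0.22,0],[-94,60.3,75,-0.142,-0.22,0]]]'

```text
time: 5.87
tool_pos: [464.6, 89.9, 182.0]
tcp_rot: [-179.9, -15.1, -33.0]
ft_force: [1.1, -0.2, 0.3]
finger_gap: 0.3
grip_force: 0.0
```

Request:
step_arm --targets '[[[-1,0,-35,0,0,0],[-1,0,-70,0,0,0],[-1,0,-100,0,0,0],[-1,0,-123,0,0,0],[-1,0,-123,0,0,0],[-1,0,-123,0,0,0]]]'

```text
time: 6.37
tool_pos: [462.2, 88.9, 56.8]
tcp_rot: [179.9, -14.8, -33.0]
ft_force: [-0.1, 0.8, 0.3]
finger_gap: -0.2
grip_force: 0.0
```

```bash
python3 - <<'E'
from h import *
o=[]
for n,(a,b) in(('side',(190,110)),('top',(230,160))):
    i=snap(n,n+'3')['img'][b:b+210,a:a+190]; o.append(cv2.convertScaleAbs(cv2.resize(i,None,fx=2.1,fy=2.1,interpolation=2),alpha=1.4))
cv2.imwrite('pics/c3.png',np.hstack(o))
print(r.sense()['tool_pos'],r.sense()['ft_force'])
E
```

```text
[464.22573388  89.8637684   59.66420563] [0.44519339 0.25613927 0.08939894]
```

View pics/c3.png

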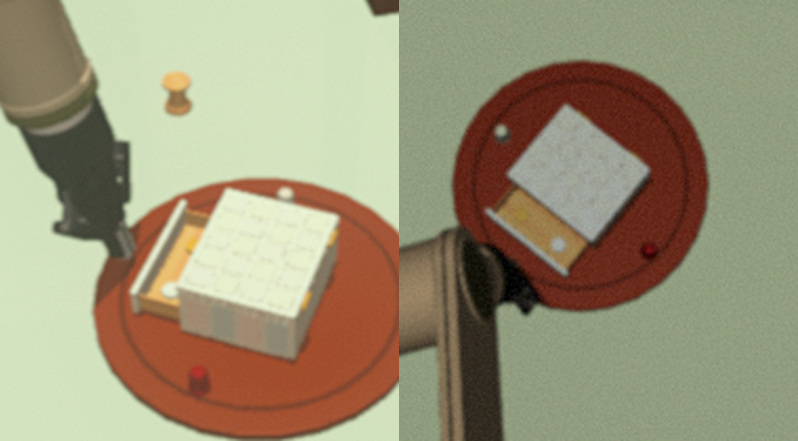

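The lid is flat. The tip stands in front of the middle of the drawer face, so I push along the box's axis.

Request:
step_arm --targets '[[[4.2,-2.7,0,0,0,0],[8.4,-5.4,0,0,0,0],[12.6,-8.1,0,0,0,0],[16.8,-10.9,0,0,0,0],[21,-13.6,0,0,0,0],[25.2,-16.3,0,0,0,0],[29.4,-19,0,0,0,0],[33.6,-21.7,0,0,0,0],[37.8,-24.4,0,0,0,0],[42,-27.2,0,0,0,0],[46.2,-29.9,0,0,0,0],[46.2,-29.9,0,0,0,0]]]'

```text
time: 7.47
tool_pos: [509.1, 59.9, 57.8]
tcp_rot: [-180.0, -15.0, -32.9]
ft_force: [-0.8, -0.4, -0.2]
finger_gap: 0.1
grip_force: 0.0
```

```bash
python3 - <<'E'
from h import *
o=[]
for n,(a,b) in(('side',(190,110)),('top',(230,160))):
    i=snap(n,n+'4')['img'][b:b+210,a:a+190]; o.append(cv2.convertScaleAbs(cv2.resize(i,None,fx=2.1,fy=2.1,interpolation=2),alpha=1.4))
cv2.imwrite('pics/c4.png',np.hstack(o))
print(r.sense()['tool_pos'],r.sense()['ft_force'])
E
```

```text
[508.43934819  60.20439352  57.67864653] [0.08945107 0.18386562 1.1558845 ]
```

View pics/c4.png

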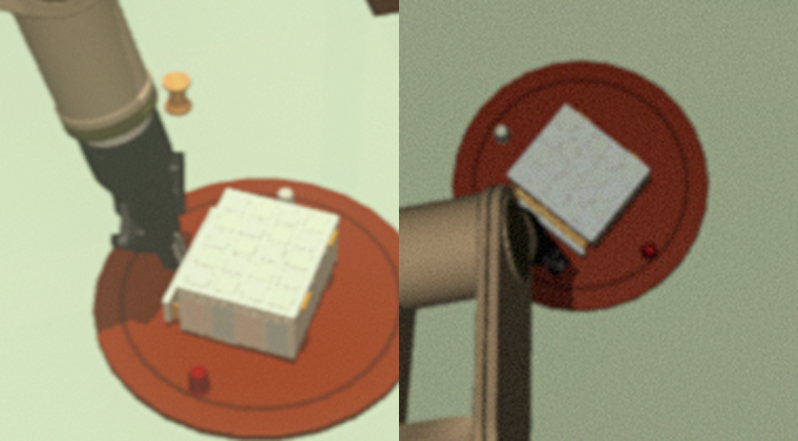

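Request:
step_arm --targets '[[[2.5,-1.6,0,0,0,0],[5,-3.3,0,0,0,0],[7.6,-4.9,0,0,0,0],[8.4,-5.4,0,0,0,0],[9.2,-6,0,0,0,0],[9.2,-6,0,0,0,0]]]'

```text
time: 8.07
tool_pos: [517.6, 54.3, 57.7]
tcp_rot: [-180.0, -15.0, -32.9]
ft_force: [0.3, 0.3, -0.3]
finger_gap: -0.1
grip_force: 0.1
```

Request:
step_arm --targets '[[[0.8,-0.5,0,0,0,0],[1.7,-1.1,0,0,0,0],[1.7,-1.1,0,0,0,0]]]'

```text
time: 8.32
tool_pos: [519.1, 53.3, 57.6]
tcp_rot: [-180.0, -15.0, -32.9]
ft_force: [-2.3, 0.1, 0.8]
finger_gap: 0.3
grip_force: 0.9
```

Request:
step_arm --targets '[[[0.4,-0.3,0,0,0,0],[0.8,-0.5,0,0,0,0],[0.8,-0.5,0,0,0,0]]]'

```text
time: 8.57
tool_pos: [519.3, 53.2, 57.5]
tcp_rot: [180.0, -14.9, -32.9]
ft_force: [-7.0, 3.3, 3.8]
finger_gap: 0.2
grip_force: 3.8
```

The drawer has reached its stop: 8 N with no further travel, within about 1 mm of the predicted shut position. Now I back off.

Request:
step_arm --targets '[[[-4.2,2.7,0,0,0,0],[-17,11,0,0,0,0],[-38,24.5,0,0,0,0],[-55,36,20,0,0,0],[-60,38,55,0,0,0],[-60,38,95,0,0,0],[-60,38,130,0,0,0],[-60,38,170,0,0,0],[-60,38,190,0,0,0],[-60,38,190,0,0,0],[-60,38,190,0,0,0]]]'

```text
time: 9.48
tool_pos: [461.0, 91.0, 249.8]
tcp_rot: [-179.8, -15.2, -32.9]
ft_force: [-0.2, 0.1, 0.2]
finger_gap: -0.3
grip_force: 0.0
```

```bash
python3 - <<'E'
from h import *
o=[]
for n,(a,b) in(('side',(190,110)),('top',(230,160))):
    i=snap(n,n+'5')['img'][b:b+210,a:a+190]; o.append(cv2.convertScaleAbs(cv2.resize(i,None,fx=2.1,fy=2.1,interpolation=2),alpha=1.4))
cv2.imwrite('pics/c5.png',np.hstack(o))
print(r.sense()['tool_pos'],r.sense()['ft_force'])
E
```

```text
[459.41020394  90.65929801 246.44616977] [-0.29112024  0.33265359 -0.50434976]
```

View pics/c5.png

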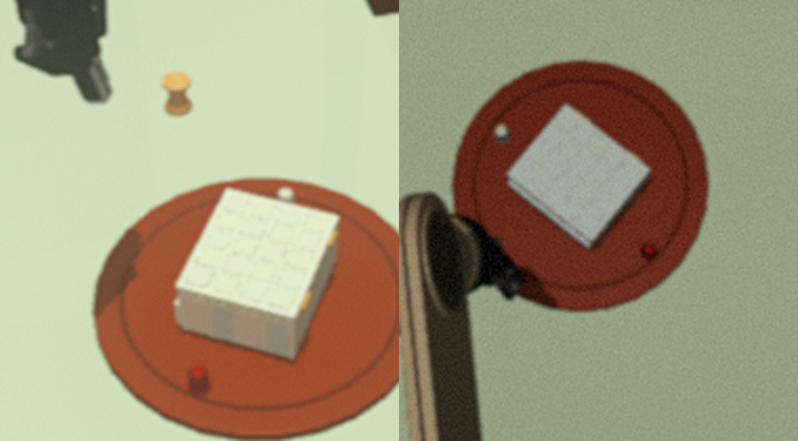

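The lid is flat, the drawer is flush, the box faces the same way as before, the thimbles are still standing and the hand is clear.

```bash
python3 -c "
from bench import r
print(r.hand_in())"
```

```text
the job is handed in; nothing more can be done
None
```

The box is closed and handed in: lid pressed flat, drawer pushed home to its stop, turntable facing as it did, thimbles and spool still standing, owl never approached, hand clear, about 10 s used.

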